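Tension the bed axis of a bioprinter and refit its guard

TASK

The drive belt inside this bioprinter's bed axis is slack: wind the black tension wheel clockwise by its grip until it turns firm and the gauge needle stands in the green band, without running the needle up to the red. Then swing the orange clamp lever clockwise all the way over to its stop to lock the setting, hook the white guard's two claws into the slotted uprights and press it down until the spring catch snaps over its foot. Do not disturb the glass dish on the bed, the screwdriver or the wash bottle.

Things in the scene. Friction and masses are not known exactly. Their poses are not given: they have to be found in the camera images.
- bed_axis: Fixed bed axis: aluminium base 655 mm long (its y) and 170 mm wide (x -85 to 85), deck top at z 50. Origin on the bench under the middle of the guard's place; x points away from the robot at yaw 0, y along the axis to the white bed, z up; turned by up to 0.18 rad. White bed with the dish centred at (0, 265), top at z 105. Nothing but the wheel's grip (z 137) stands above z 110.
- wheel_hub (a point): Top of the tension wheel's hub on its vertical axis, z 87 mm; (0, -160) mm in bed_axis. Black three-spoke wheel, 108 mm over the rim, rim top at z 86.
- grip_mid (a point): Centre, half-way up, of the wheel's grey upright grip: 20 mm across, 48 mm tall (z 88.5 to 136.5) on the rim, 48 mm from the wheel axis. It revolves freely on its own pin, so the hand can keep one yaw while carrying it round the circle.
- wheel (a joint): Tension wheel angle, rad, growing as it is wound clockwise seen from above; stops at 0 and 13, starts between 0 and 4.5. The gauge reads angle/10, so 1.0 at 10. Self-locking: it stays where it is let go. Force at the grip: about 5 N slack, rising evenly to about 12 N in the middle of the green band and 14 N at the red.
- needle (a joint): Tension gauge beyond the wheel, angle of its red needle, rad: 0 slack, moving clockwise seen from above as tension rises. Green band 0.90 to 1.10, red band from 1.25.
- needle_tip (a point): Tip of the red gauge needle, 48 mm from its pivot (the pivot is at (92, -160) mm in bed_axis), z about 59 mm. At 0 it points 0.68 rad to the left (+y) of bed_axis x, in the middle of the green 0.32 rad to the right.
- clamp_lever (a joint): Clamp lever angle, rad: 0 open, the lever pointing to -x of bed_axis (near side); 1.57 at its stop, locked, pointing along +y. Swings clockwise seen from above from a start of 0 to 0.35; about 2 N at its end; stays where it is left.
- lever_pivot (a point): Vertical axis of the clamp lever, at half the lever's height (z 83 mm). It sits on the dark idler block at x 0 of bed_axis and moves 1 mm toward the wheel per rad of wheel (y -26 mm at wheel 0, -36 mm at wheel 10).
- lever_end (a point): Point on the orange clamp lever 75 mm from its pivot, at half its height. The lever is a bar 14 mm wide and 18 mm tall (z 74 to 92 mm) that ends 86 mm from the pivot. Below it 24 mm of free height down to the deck, 8 mm down to the catch.
- guard_seat (a point): Point fixed to bed_axis (and its axes): where guard_grip lies when the guard is seated and locked, (0, 0, 137) mm in bed_axis, with 2 mm of play in x and 3 mm in y.
- slot_left (a point): Middle of the left upright's slot at its near face, (48, 56, 87) mm in bed_axis. Steel plate 6 mm thick (x 48 to 54), 34 mm wide, top at z 110; one slot 14 mm wide, z 71.5 to 102.5.
- slot_right (a point): The same of the right upright: (48, -56, 87) mm in bed_axis.
- guard_grip (a point): Centre of the black handle bar of the loose white guard; axes of the guard. Bar 12 mm thick (x), 14 tall, 104 long (y), 80 clear between its posts, centre 87 mm over the guard's underside, 32 over its top. Guard (0.29 to 0.48 kg): inverted box x -50 to 46, y -70 to 70, 55 mm tall, open below and at +x, its ends notched, standing on the bench at the start; it fits over the lever only when that is locked.
- claw_left (a point): Far end of the guard's left claw, (61, 56, 26) mm from the guard's underside centre: steel tongue 8 mm wide and 8 tall with a lip 5 mm thick hanging 14 mm below it. The guard hooks in with its axes parallel to bed_axis: carried 18.5 mm (15 to 22) above its seat, pushed along +x from 25 mm short until over its seat, then pressed down 18.5 mm.
- claw_right (a point): The same of the right claw: (61, -56, 26) mm.
- guard_foot (a point): Outer edge of the steel foot flange at the guard's front: (-56, 0, 2) mm from its underside centre, 50 mm wide, 4 mm thick. The catch snaps over it.
- catch_nose (a point): Tip of the spring catch on the near edge of the deck, (-51.5, 0, 57) mm in bed_axis when sprung out; bevelled on top (its top at z 64), flat below. The foot must be pressed past it with about 10 N (up to 15) over the last 10 mm.
- catch (a joint): How far the spring catch is pushed back, m: 0 sprung out (free, or locked over the guard's foot), about 0.005 while the foot passes it.
- dish_mid (a point): Bystander: open glass dish, 92 mm across, 18 mm tall, on the bed. Point at its centre, half-way up.
- driver_mid (a point): Bystander: screwdriver with a blue handle, 170 mm long, lying on the bench. Point at its middle.
- wash_bottle_mid (a point): Bystander: white wash bottle with a red cap, 68 mm across, 170 mm tall, standing on the bench. Point half-way up.
Things that resemble listed ones, but are neither listed nor needed, are in the scene too. What is meant by the part that bears guard_grip is not blue, brown or turquoise, and is the larger of those in its own colour.

How it is judged (in metres and radians):
On the way, in this order (a step that is already met when the one before it is completed fails the run):
1. the wheel is wound until the needle stands in the green band (value of joint needle between 0.9 and 1.1 rad and velocity of joint wheel below 0.3 rad/s), for 0.3 s.
2. the clamp lever is swung over to its stop, the needle still in the green (value of joint needle between 0.9 and 1.1 rad and value of joint clamp_lever above 1.42 rad), for 0.2 s.
3. both claws have gone through their slots, behind the uprights (x of claw_left in the frame of bed_axis between 0.0565 and 0.068 m and y of claw_left in the frame of bed_axis between 0.048 and 0.064 m and z of claw_left in the frame of bed_axis between 0.072 and 0.101 m and x of claw_right in the frame of bed_axis between 0.0565 and 0.068 m and y of claw_right in the frame of bed_axis between -0.064 and -0.048 m and z of claw_right in the frame of bed_axis between 0.072 and 0.101 m), for 0.05 s.
4. the guard is pressed down and the catch has sprung back over its foot (x of guard_grip in the frame of bed_axis between -0.006 and 0.006 m and y of guard_grip in the frame of bed_axis between -0.008 and 0.008 m and z of guard_grip in the frame of bed_axis between 0.133 and 0.1395 m and angle between the x axis of guard_grip and the x axis of bed_axis, either way round below 0.06 rad and angle between the z axis of guard_grip and the z axis of bed_axis, either way round below 0.06 rad and value of joint catch below 0.002 m), for 0.2 s.
At the end, for the whole second after the job is handed in: Needle at rest in the green band (0.90 to 1.10), clamp lever over 1.42, guard hooked and down on the deck (grip within 6 mm in x, 8 mm in y, 4 mm in height, 0.06 rad of its seat), catch sprung back (under 2 mm), guard released and still; dish, screwdriver and bottle within 20 mm of their start (all of step 2 and all of step 4 and linear speed of guard below 0.02 m/s and velocity of joint wheel below 0.1 rad/s and distance of each of dish_mid, driver_mid, wash_bottle_mid from where it was at the start of the episode below 0.02 m); the robot touches nothing.
It fails at once if the needle is run up to the red band (value of joint needle above 1.25 rad).
It fails at once if the glass dish is disturbed (distance of dish_mid from where it was at the start of the episode above 0.02 m).
It fails at once if the screwdriver is disturbed (distance of driver_mid from where it was at the start of the episode above 0.02 m).
It fails at once if the wash bottle is disturbed or tipped (distance of wash_bottle_mid from where it was at the start of the episode above 0.02 m).
It also fails if it takes over 72 s, if anything falls off the work surface, if the arm or the gripper's body presses on something with over 40 N, if the wrist force passes 120 N, or if a joint passes its speed limit or range.

ROBOT

A 6-joint arm with a two-finger parallel gripper is mounted at the origin on the work surface. World frame = base frame: x ahead of the robot, y to its left, z up, the work surface at z = 0. Lengths are in m, angles in degrees, forces in N, time in s.
With the tool pointing down it reaches from about 0.25 to 0.8 m from the base axis. Payload 3.9 kg.
Tool frame: the origin (TCP) lies on the front face of the gripper's body, between the roots of the fingers; the fingertips stand 73 mm ahead of it and the grasp point (between the pads) lies 54 mm ahead of it; z points along the fingers, y is the direction in which the jaws open and shut (so a half turn about z gives the same grasp; the last joint's range is limited). The gripper opens to 85 mm and grips with 20 to 120 N. Pads are 22 mm wide; open, the fingers measure 114 mm over their backs; the gripper's body (76 mm by 85 mm) begins 54 mm behind the grasp point. The pads swing forward as they close: fully open they stand 13 mm farther back than shut.
Start: joints at [-65.432, 14.897, -7.913, 67.191, 0, 90], TCP at [0.218, -0.477, 0.304] pointing down, gripper open.
Joint ranges: [-159.42, 159.42], [-47.68, 98.78], [-73.54, 78.23], [-108.79, 121.32], [-90, 84.71], [-180, 180]. Speed limits (degrees/s): [147.25, 147.25, 180, 180, 180, 180].

INTERFACE

Orientations are given as [roll, pitch, yaw] about the fixed x, y, z axes, in that order (R = Rz(yaw) Ry(pitch) Rx(roll)).
In Python, from workcell import arm, kinematics, grab_frame, camera_model gives the robot as it stands. Calls block until the motion is done:
- arm.move_to(position, orientation): joint-space move of the TCP to a pose.
- arm.servo_line(position, attitude=None, velocity=0.15, stop_force=None): straight line of the TCP; attitude=None keeps the orientation; velocity is the mean speed in m/s. With stop_force (N) it stops when the force on the tool has changed by that much, and returns True; else False.
- arm.set_joints(angles): joint-space move.
- arm.command_gripper(opening, f_grip=None): finger opening in m; f_grip is the grip in N (None keeps the last); returns when the fingers have stopped.
- arm.hold(seconds).
- kinematics.solve_ik(position, orientation): joint angles nearest the present ones, or None.
- grab_frame(name): name is "scene" or "top"; returns (picture, depth): 420x560x3 uint8, red, green, blue; 420x560 float32, m along the optical axis (not along the pixel's ray), 0 where there is no reading.
- camera_model(name): a dict with "mtx" (3x3 intrinsics, pixels), "k1" (the pictures are not rectified: a ray, as slopes to the right and down, at radius r is drawn at 1 + k1 r^2 times it, then the intrinsics apply), "R" (3x3) and "t" (3): a world point X has camera coordinates R X + t. Camera axes: x right, y down, z forward; pixel columns grow to the right and rows downward; lengths in m; the calibration is good to about 2 mm. A picture is of the moment at which its call begins. camera_model takes no time and is no camera call.
A pose or a line that the arm cannot do raises arm.MotionError and nothing moves.
- arm.hand_in(): hands the job in, once; it reports no verdict.
Readings, each from a call of its own:
- arm.read_time(): time.
- arm.read_joint_pos(): joint angles.
- arm.read_dq(): joint speeds.
- arm.read_joint_torque(): joint torques, N m.
- arm.read_eef_pos(): TCP position.
- arm.read_eef_rot(): TCP orientation.
- arm.read_ft_force(): force on the tool from outside, world axes, zero at the start.
- arm.read_wrist_torque(): the same for the moment, N m.
- arm.read_grip_width(): finger opening in m.
Only numpy, scipy, OpenCV 4.12 (cv2) and the standard library are available. Lean on these libraries where they do the work, as an engineer would, in place of code of your own. Each camera call takes 0.05 s, during which the arm holds its last target.

## Working session

There is one attempt and no reset: what is moved stays moved. The work goes in short steps, each a Python script; the robot and the scene stay as the last script left them, time stands still between calls to the robot, and variables do not carry over. Pictures are saved under pics/ and viewed, and the job is handed in when it is done.

```bash
ls -la; mkdir -p pics; python3 - <<'E'
from workcell import arm, kinematics, grab_frame, camera_model
import cv2,numpy as np
for n in("scene","top"):
    im,d=grab_frame(n)
    cv2.imwrite(f"pics/{n}0.png",cv2.resize(im[:,:,::-1],(784,588),interpolation=cv2.INTER_CUBIC)); np.savez(f"{n}0.npz",im=im,d=d)
    print(camera_model(n))
print(arm.read_time(),arm.read_eef_rot(),arm.read_ft_force())
E
```

```text
total 12
drwxr-xr-x  3 agent agent 4096 Dec  6 12:33 .
drwxr-xr-x 23 root  root  4096 Dec  6 12:33 ..
drwxr-xr-x  2 agent agent 4096 Dec  6 12:33 pics
{'mtx': array([[511.71810811,   0.        , 285.17584031],
       [  0.        , 511.71810811, 206.68740932],
       [  0.        ,   0.        ,   1.        ]]), 'k1': -0.07125405583185082, 'R': array([[ 0.48405393,  0.87503406,  0.00267848],
       [ 0.55785272, -0.30623344, -0.77137632],
       [-0.67416031,  0.37488194, -0.63637364]]), 't': array([-0.15967113, -0.25864422,  1.8982145 ])}
{'mtx': array([[400.22253267,   0.        , 282.29036672],
       [  0.        , 400.22253267, 206.12567018],
       [  0.        ,   0.        ,   1.        ]]), 'k1': -0.04538889189703124, 'R': array([[ 0.00201881, -0.99999334, -0.0030394 ],
       [-0.99212368, -0.00162223, -0.12525167],
       [ 0.1252459 ,  0.00326832, -0.99212035]]), 't': array([-0.10811345,  0.54322187,  1.11376542])}
0.1 [-1.79898254e+02  1.14918421e-03  2.45718087e+01] [-0.04063326  0.63929726 -1.60082103]
```

View pics/scene0.png

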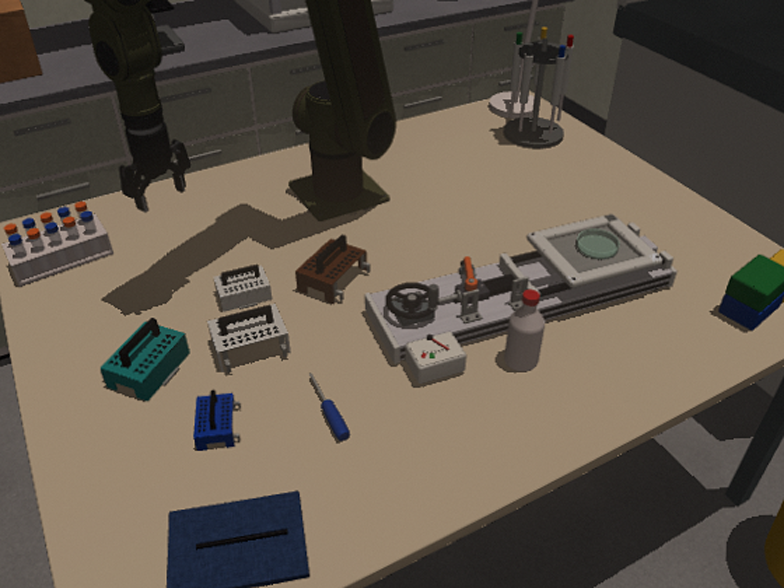

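View pics/top0.png

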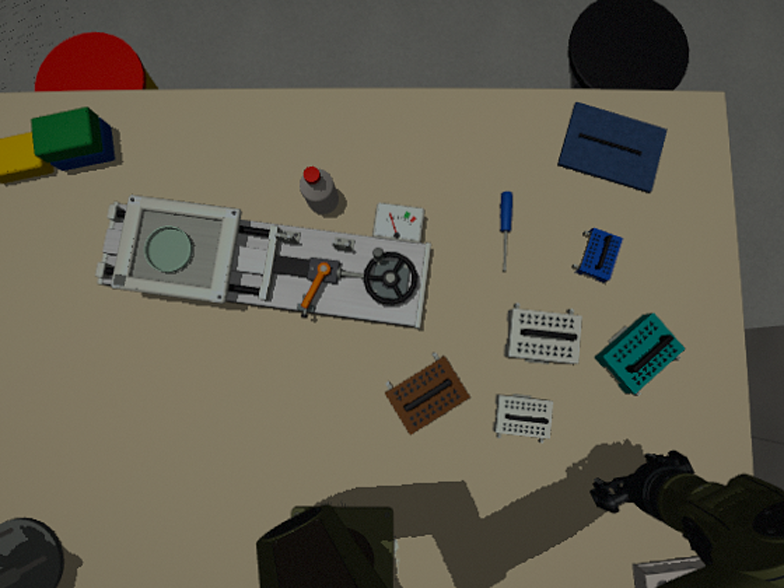

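The top view (shown at 1.4×) has the wheel at about (390,277), the lever pivot at (322,268) and the gauge at (400,222). The bottle is at (316,188) and the screwdriver at (506,230). The larger white guard, which is the target, is at (543,335), with its claws pointing up the image (+x). The small white one at (524,417) is a decoy. Next I'll look at enlarged crops.

```bash
cat > h.py <<'E'
from workcell import arm, kinematics, grab_frame, camera_model
import cv2,numpy as np
def ray(n,u,v):
    c=camera_model(n);K=c["mtx"];R=np.array(c["R"]);t=np.array(c["t"])
    p=cv2.undistortPoints(np.array([[[u,v]]],float),K,np.array([c["k1"],0,0,0.]))[0,0]
    return -R.T@t, R.T@np.array([p[0],p[1],1.])
def pz(n,u,v,z):
    o,d=ray(n,u,v); return o+d*(z-o[2])/d[2]
def pd(n,u,v,dep):
    o,d=ray(n,u,v); return o+d*dep
def proj(n,X):
    c=camera_model(n)
    X=np.atleast_2d(np.array(X,float))
    p,_=cv2.projectPoints(X,cv2.Rodrigues(np.array(c["R"]))[0],np.array(c["t"]),c["mtx"],np.array([c["k1"],0,0,0.]))
    return p[:,0]
def crop(im,u0,v0,w,h,s,fn):
    cv2.imwrite(fn,cv2.resize(im[v0:v0+h,u0:u0+w,::-1],None,fx=s,fy=s,interpolation=cv2.INTER_CUBIC))
E
python3 - <<'E'
from h import *
im=np.load("top0.npz")["im"]
crop(im,60,135,260,105,3,"pics/c1.png")
crop(im,340,200,110,80,7,"pics/c2.png")
im=np.load("scene0.npz")["im"]
crop(im,255,150,160,125,5,"pics/c3.png")
crop(im,140,180,160,90,5,"pics/c4.png")
E
```

```text
(no output)
```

View pics/c1.png

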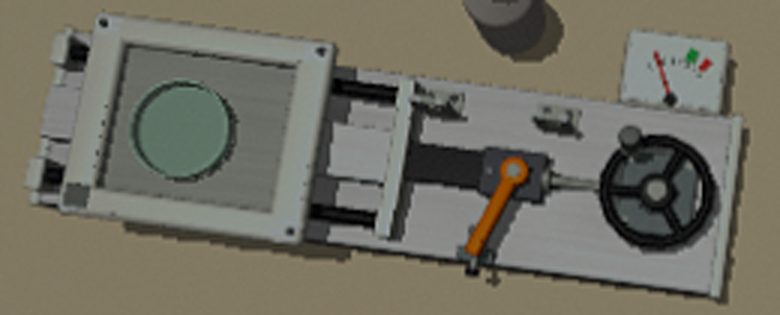

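View pics/c2.png

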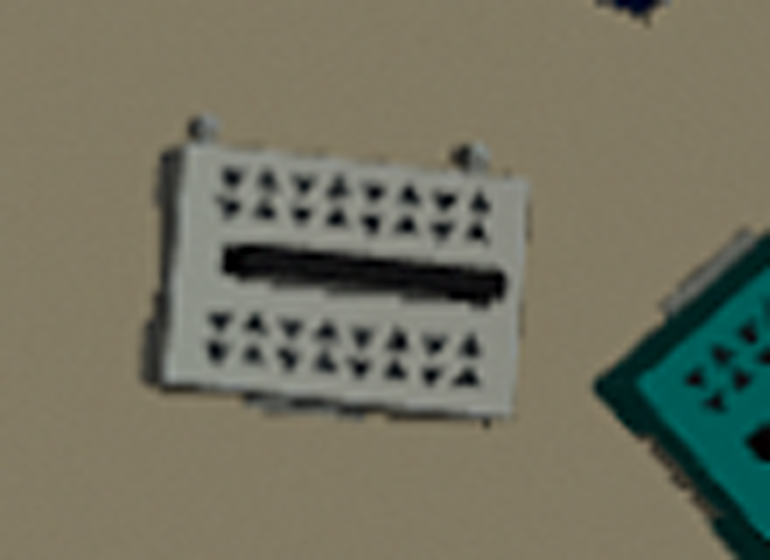

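View pics/c3.png

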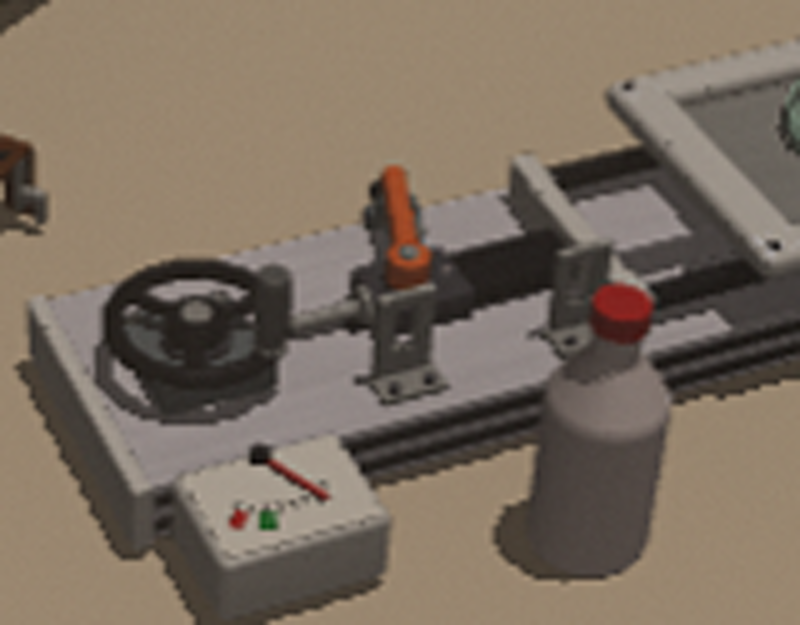

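View pics/c4.png

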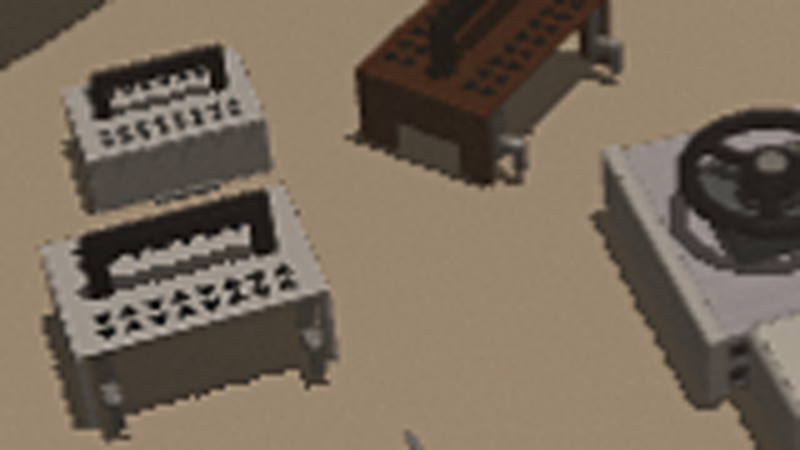

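```bash
cat >> h.py <<'E'
from scipy.optimize import least_squares
def fit(obs,x0):
    # obs: (cam,u,v,X local); pose x,y,yaw
    def T(p,X):
        c,s=np.cos(p[2]),np.sin(p[2]); return np.array([p[0]+c*X[0]-s*X[1],p[1]+s*X[0]+c*X[1],X[2]])
    def f(p): return np.concatenate([(proj(n,T(p,X))[0]-[u,v]) for n,u,v,X in obs])
    r=least_squares(f,x0,loss="soft_l1"); return r.x,f(r.x).reshape(-1,2)
E
python3 - <<'E'
from h import *
def c1(u,v): return ((u+.5)/3-.5+60,(v+.5)/3-.5+135)
def c2(u,v): return ((u+.5)/7-.5+340,(v+.5)/7-.5+200)
def c3(u,v): return ((u+.5)/5-.5+255,(v+.5)/5-.5+150)
def c4(u,v): return ((u+.5)/5-.5+140,(v+.5)/5-.5+180)
m=1e-3
A=[("top",*c1(656,190),(0,-.16,.087)),("top",*c1(670,100),(.092,-.16,.06)),
("scene",*c3(197,312),(0,-.16,.087)),("scene",*c3(262,455),(.092,-.16,.06)),
("scene",*c3(403,325),(.054,-.056,.087)),("scene",*c3(378,300),(.054,-.073,.110)),("scene",*c3(437,290),(.054,-.039,.110))]
p,r=fit(A,[.4,.05,-.1]);print(p);print(r.round(2))
for c in("top","scene"):
    B=[a for a in A if a[0]==c]; print(c,fit(B,[.4,.05,-.1])[0])
# lever pivot / grip
for n,(u,v) in(("top",c1(514,170)),("scene",c3(410,253))): print("lev",pz(n,u,v,.093))
for n,(u,v) in(("top",c1(630,138)),("scene",c3(274,270))): print("grip",pz(n,u,v,.1365))
for n,(u,v) in(("top",c1(656,55)),("scene",c3(326,495))): print("tip",pz(n,u,v,.059))
for n,(u,v) in(("top",c1(514,170)),): pass
print("levend",pz("top",*c1(474,250),.092))
# guard
m=[("top",*c2(231,262),(0,.052,.094)),("top",*c2(497,285),(0,-.052,.094)),
("top",*c2(187,146),(.046,.070,.055)),("top",*c2(527,180),(.046,-.070,.055)),("top",*c2(513,415),(-.05,-.07,.055)),("top",*c2(167,383),(-.05,.07,.055)),
("scene",*c4(282,185),(-.05,.07,.055)),("scene",*c4(327,290),(.046,.07,.055)),("scene",*c4(88,355),(.046,-.07,.055)),("scene",*c4(44,245),(-.05,-.07,.055))]
p,r=fit(m,[.35,-.3,-.1]);print(p);print(r.round(2))
for c in("top","scene"):
    B=[a for a in m if a[0]==c]; print(c,fit(B,[.4,-.3,-.1])[0])
E
```

```text
[ 0.57673199  0.06033183 -0.11914722]
[[ 0.78  0.52]
 [ 0.17  0.04]
 [-0.13  0.25]
 [-0.02 -0.34]
 [ 0.68  0.25]
 [ 0.68  0.37]
 [-0.05 -0.58]]
top [ 0.58080037  0.06212564 -0.13895078]
scene [ 0.57631887  0.05977055 -0.11818478]
lev [0.57652107 0.03305866 0.093     ]
lev [0.57626106 0.03147689 0.093     ]
grip [ 0.59795317 -0.07410097  0.1365    ]
grip [ 0.59709501 -0.07350917  0.1365    ]
tip [ 0.69312195 -0.09559667  0.059     ]
tip [ 0.69231651 -0.09558322  0.059     ]
levend [0.50329931 0.06815401 0.092     ]
[ 0.44851965 -0.40604385 -0.09487027]
[[ 1.26 -0.4 ]
 [ 1.52 -0.04]
 [-0.81 -0.09]
 [ 0.11 -0.2 ]
 [ 0.13  0.51]
 [-0.44  0.33]
 [ 0.86 -0.64]
 [ 1.55 -0.69]
 [-1.15  0.44]
 [ 0.12  0.24]]
top [ 0.44855803 -0.40534685 -0.09431876]
scene [ 0.44829197 -0.4074173  -0.1022659 ]
```

Both cameras agree to a few mm. I'll pin down the bed yaw better using the bed and the uprights.

```bash
python3 - <<'E'
from h import *
im=np.load("top0.npz")["im"]
crop(im,195,150,115,85,7,"pics/d1.png")
crop(im,65,132,112,85,7,"pics/d2.png")
im=np.load("scene0.npz")["im"]
crop(im,345,145,150,90,5,"pics/d3.png")
E
```

```text
(no output)
```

View pics/d1.png

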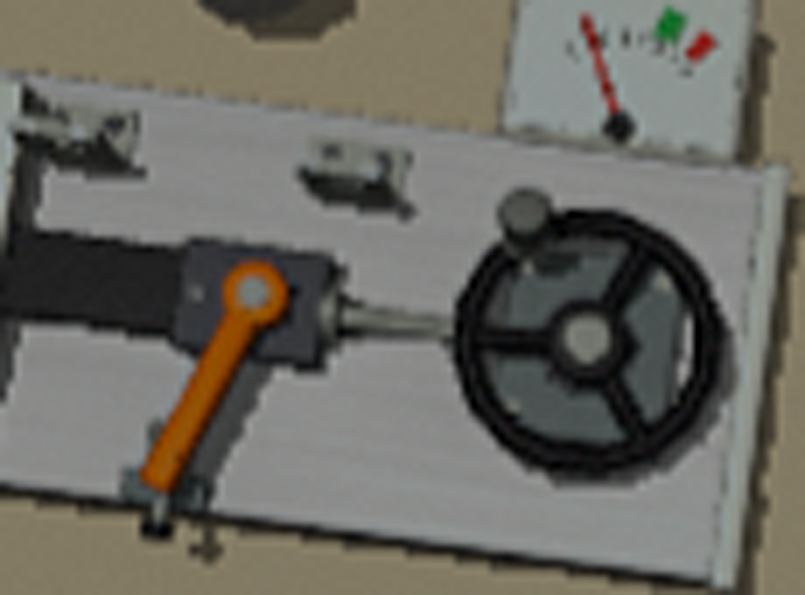

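View pics/d2.png

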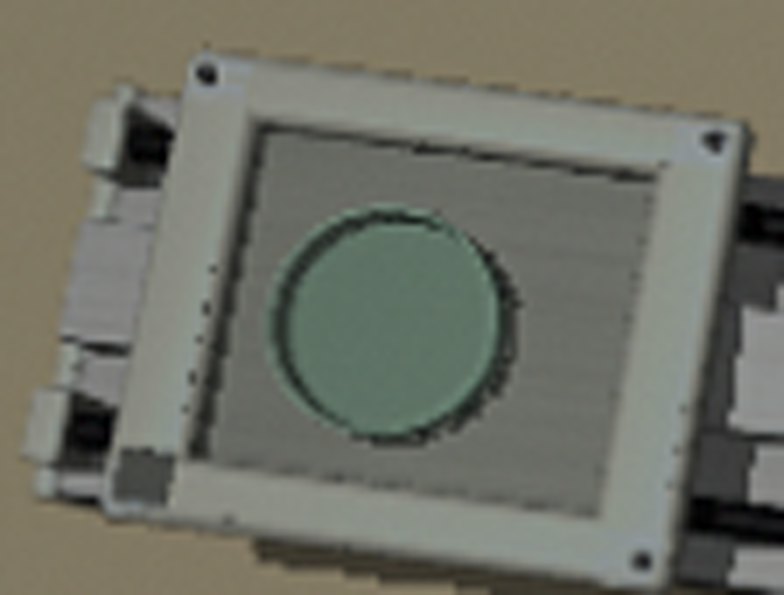

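View pics/d3.png

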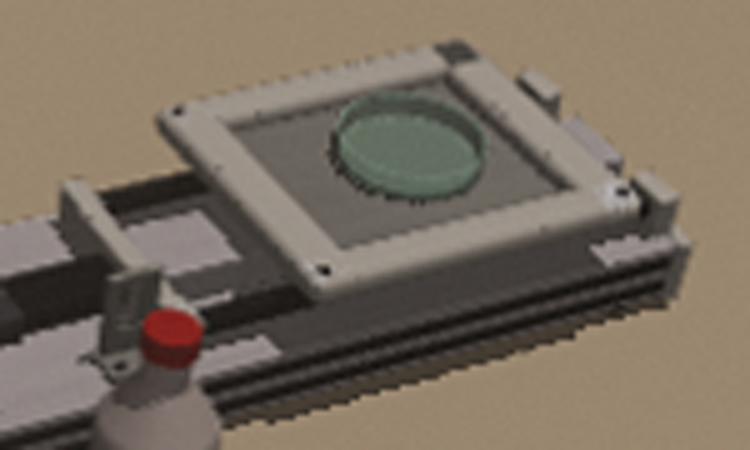

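```bash
cat > bed.py <<'E'
from h import *
def K(s,u0,v0): return lambda u,v:((u+.5)/s-.5+u0,(v+.5)/s-.5+v0)
d1=K(7,195,150);d2=K(7,65,132);d3=K(5,345,145);c3=K(5,255,150)
def T(p,X):
    c,s=np.cos(p[2]),np.sin(p[2]); return np.array([p[0]+c*X[0]-s*X[1],p[1]+s*X[0]+c*X[1],X[2]])
def main(cams):
    def f(p):
        a,b=p[3],p[4]
        O=[("top",*d1(588,337),(0,-.16,.087)),("top",*d1(619,126),(.092,-.16,.06)),
        ("scene",*c3(197,312),(0,-.16,.087)),("scene",*c3(262,455),(.092,-.16,.06)),
        ("scene",*c3(403,325),(.054,-.056,.087)),("scene",*c3(378,300),(.054,-.073,.110)),("scene",*c3(437,290),(.054,-.039,.110)),
        ("top",*d2(206,73),(a,.265+b,.105)),("top",*d2(713,140),(a,.265-b,.105)),("top",*d2(642,560),(-a,.265-b,.105)),
        ("scene",*d3(178,111),(-a,.265-b,.105)),("scene",*d3(323,270),(a,.265-b,.105)),("scene",*d3(622,191),(a,.265+b,.105))]
        r=np.concatenate([proj(n,T(p,X))[0]-[u,v] for n,u,v,X in O if n in cams])
        if "top" in cams:
            for u,v,x in((40,78,.085),(450,125,.085),(770,163,.085),(20,489,-.085),(700,578,-.085)):
                w=pz("top",*d1(u,v),.05)-T(p,(0,0,0)); r=np.append(r,(w[0]*np.cos(p[2])+w[1]*np.sin(p[2])-x)/.0025)
        return r
    s=least_squares(f,[.577,.06,-.12,.08,.1],loss="soft_l1"); print(cams,s.x.round(4)); print(f(s.x).round(1)); return s.x
for c in(["top"],["scene"],["top","scene"]): main(c)
# bottle, driver
d=np.load("top0.npz")["d"]
print("bottle cap",pz("top",312/1.4,175/1.4,.17))
print("bottle sc base",pz("scene",523/1.4,362/1.4,0))
print("driver",pz("top",506/1.4,195/1.4,.01),pz("top",504/1.4,268/1.4,.01))
E
python3 bed.py
```

```text
['top'] [ 0.5806  0.0619 -0.1304  0.0843  0.1035]
[-0.1  0.1 -0.1 -0.2  0.1  0.5  0.2  0.  -0.1  0.4 -1.   0.   0.6 -0.4
 -0.1]
['scene'] [ 0.5777  0.0602 -0.1311  0.0837  0.1042]
[-0.2  0.1 -0.5 -0.4  0.5  0.4  0.5  0.5 -0.2 -0.4 -0.1  0.1  0.1 -0.1
 -0.  -0.1]Traceback (most recent call last):
  File "bed.py", line 20, in <module>
    for c in(["top"],["scene"],["top","scene"]): main(c)
                                                 ~~~~^^^
  File "bed.py", line 19, in main
    s=least_squares(f,[.577,.06,-.12,.08,.1],loss="soft_l1"); print(cams,s.x.round(4)); print(f(s.x).round(1)); return s.x
    return func(*args, **kwargs)
    result = trf(vector_fun.fun, vector_fun.jac, x0, f0, J0, lb, ub, ftol, xtol,
                 gtol, max_nfev, x_scale, loss_function, tr_solver,
                 tr_options.copy(), verbose, callback=callback_wrapped)
    return trf_no_bounds(
        fun, jac, x0, f0, J0, ftol, xtol, gtol, max_nfev, x_scale,
        loss_function, tr_solver, tr_options, verbose, callback=callback)
    J = jac(x)
    self._update_jac()
    ~~~~~~~~~~~~~~~~^^
    self.J =
[... 529 characters left out ...]
                          mf)
                             ^^^
    df = [f_eval - f0 for f_eval in f_evals]
                                    ^^^^^^^
    f = np.atleast_1d(self.fun(x, *self.args, **self.kwargs))
                      ~~~~~~~~^^^^^^^^^^^^^^^^^^^^^^^^^^^^^^
    return np.atleast_1d(self.fun(x))
                         ~~~~~~~~^^^
    return self.f(x, *self.args, **self.kwargs)
           ~~~~~~^^^^^^^^^^^^^^^^^^^^^^^^^^^^^^
  File "bed.py", line 14, in f
    r=np.concatenate([proj(n,T(p,X))[0]-[u,v] for n,u,v,X in O if n in cams])
                      ~~~~^^^^^^^^^^
  File "h.py", line 12, in proj
    c=camera_model(n)
ValueError: time passes only in moves, steps and waits
```

Yaw comes out at −0.131 from both cameras. I'll cache the camera models, because too many of those calls are refused.

```bash
python3 - <<'E'
from workcell import camera_model
import pickle
pickle.dump({n:camera_model(n) for n in("scene","top")},open("cam.pkl","wb"))
E
python3 - <<'E'
s=open("h.py").read()
s=s.replace("from workcell import arm, kinematics, grab_frame, camera_model","from workcell import arm, kinematics, grab_frame\nimport pickle\nCM=pickle.load(open('cam.pkl','rb'))\ncamera_model=CM.get")
open("h.py","w").write(s)
E
python3 bed.py
```

```text
['top'] [ 0.5806  0.0619 -0.1304  0.0843  0.1035]
[-0.1  0.1 -0.1 -0.2  0.1  0.5  0.2  0.  -0.1  0.4 -1.   0.   0.6 -0.4
 -0.1]
['scene'] [ 0.5777  0.0602 -0.1311  0.0837  0.1042]
[-0.2  0.1 -0.5 -0.4  0.5  0.4  0.5  0.5 -0.2 -0.4 -0.1  0.1  0.1 -0.1
 -0.  -0.1]
['top', 'scene'] [ 0.5795  0.0605 -0.1293  0.084   0.1035]
[ 0.4  0.4  0.3  0.1  0.2  0.4  0.  -0.   1.   0.7  1.   0.8  0.3 -0.1
  0.5  1.   0.7  0.6  0.4  0.8  0.4  0.2  0.8  0.2  0.3  0.2 -0.6  0.3
  0.9  0.   0.2]
bottle cap [0.73863565 0.04741629 0.17      ]
bottle sc base [0.74769065 0.04847918 0.        ]
driver [ 0.74886474 -0.34395332  0.01      ] [ 0.59045285 -0.33583608  0.01      ]
```

```bash
cat >> h.py <<'E'
BED=np.array([.579,.0608,-.130])
def B(X,p=None):
    p=BED if p is None else p
    c,s=np.cos(p[2]),np.sin(p[2]); return np.array([p[0]+c*X[0]-s*X[1],p[1]+s*X[0]+c*X[1],X[2]])
HUB=B((0,-.16,.087)); YAW=90+np.degrees(BED[2])
O=[180,0,YAW]
E
python3 - <<'E'
from h import *
arm.command_gripper(.06)
g=np.array([.5975,-.0738])
arm.move_to([g[0],g[1],.25],O)
print(arm.read_eef_pos(),arm.read_ft_force(),arm.read_time())
arm.servo_line([g[0],g[1],.176],velocity=.1,stop_force=8)
print(arm.read_eef_pos(),arm.read_ft_force())
im,d=grab_frame("scene");crop(im,255,100,160,120,5,"pics/e1.png")
im,d=grab_frame("top");crop(im,225,130,110,85,7,"pics/e2.png")
print(arm.read_time(),arm.read_joint_pos(),HUB)
E
```

```text
[ 0.59729374 -0.07483008  0.25020229] [-1.28804636  0.04721555 -0.08277685] 2.4833
[ 0.59794783 -0.07397201  0.17656188] [-0.50920361  0.65341973 -0.41847653]
3.475 [-7.04503510e+00  2.67150497e+01 -9.52036527e+00  5.36552413e+01
 -8.23905736e-04  9.04076510e+01] [ 0.55825854 -0.0978499   0.087     ]
```

View pics/e1.png

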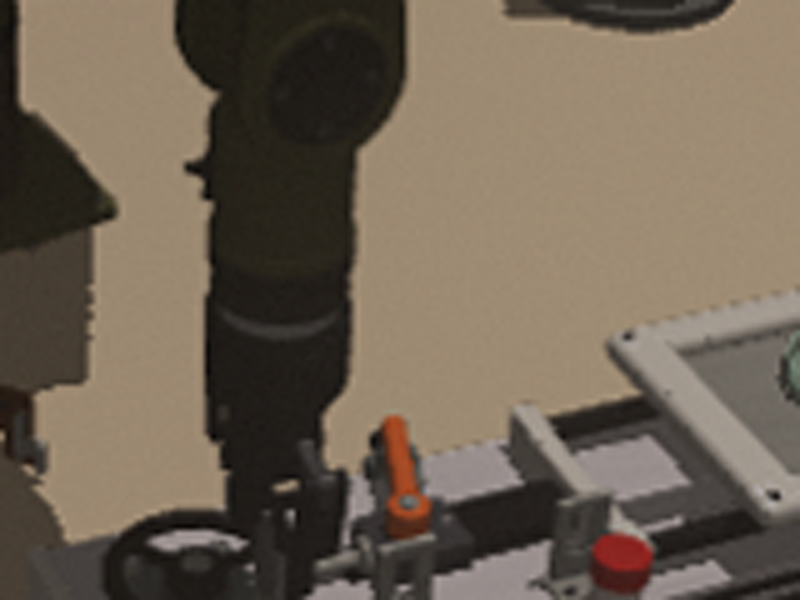

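View pics/e2.png

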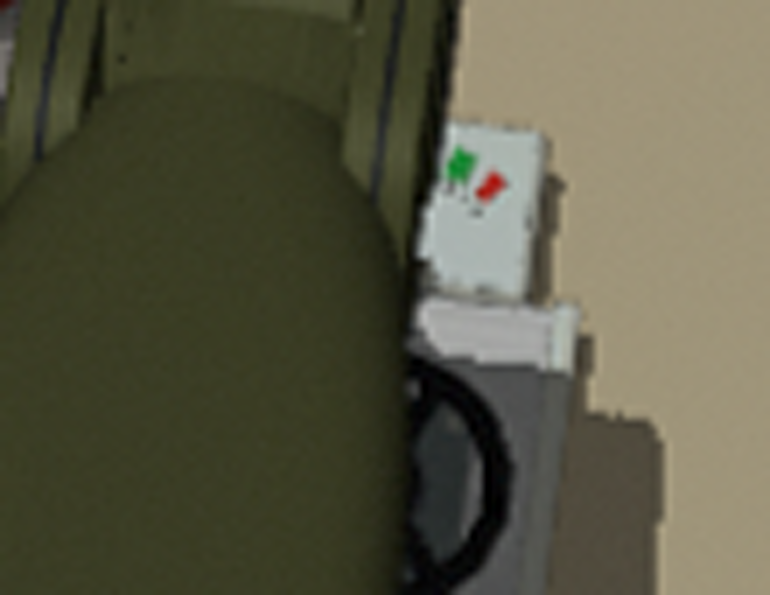

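The crop cut off the interesting part, so I'll take a lower one before gripping.

```bash
python3 - <<'E'
from h import *
im,d=grab_frame("scene");crop(im,260,160,100,75,8,"pics/e3.png")
e=arm.read_eef_pos()
print(proj("scene",[[e[0],e[1],.122],[e[0],e[1],.1365],[.5975,-.0738,.1365]])-[260,160])
E
```

```text
[[49.29966389 47.98372077]
 [49.47521312 43.84688714]
 [49.38505354 43.71585165]]
```

View pics/e3.png

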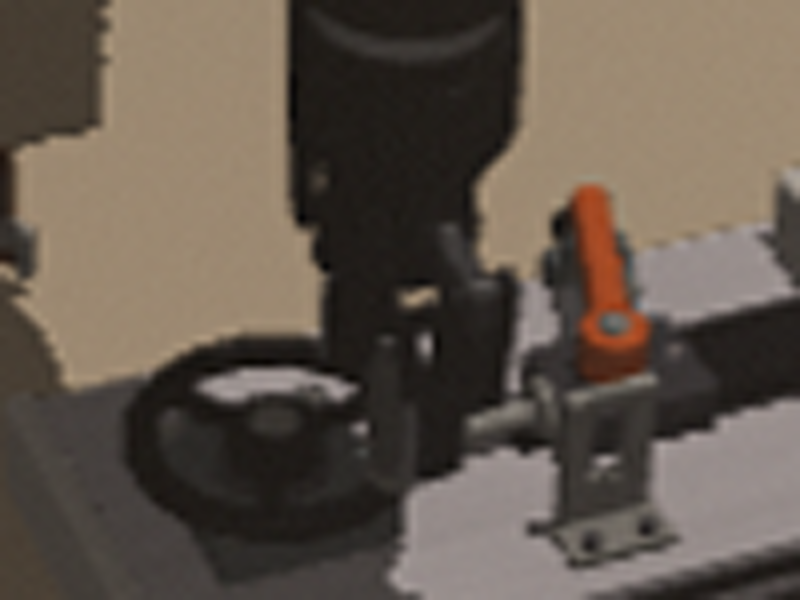

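The grip's top (390,345 in the crop) lies between the fingers, and the projected grasp axis agrees. I'll grip it and wind the first part.

```bash
cat >> h.py <<'E'
def wind(c,r,a0,a1,step=np.radians(12),v=.1,z=.176,sf=45,verb=True):
    # clockwise from world angle a0 down to a1
    n=max(1,int(np.ceil(abs(a1-a0)/step)))
    for i in range(1,n+1):
        a=a0+(a1-a0)*i/n
        st=arm.servo_line([c[0]+r*np.cos(a),c[1]+r*np.sin(a),z],velocity=v,stop_force=sf)
        if verb and (i%2==0 or i==n):
            f=np.array(arm.read_ft_force()); er=np.array([np.cos(a),np.sin(a)]); et=np.array([np.sin(a),-np.cos(a)])
            e=np.array(arm.read_eef_pos())
            print(f"{np.degrees(a):7.1f} fr {f[:2]@er:6.1f} ft {f[:2]@et:6.1f} fz {f[2]:5.1f} r {np.hypot(*(e[:2]-c[:2])):.4f} ang {np.degrees(np.arctan2(e[1]-c[1],e[0]-c[0])):.1f} t {arm.read_time():.2f}")
        if st: print("STOP at",i,arm.read_ft_force()); return False
    return True
E
python3 - <<'E'
from h import *
arm.command_gripper(.0,f_grip=70)
e=np.array(arm.read_eef_pos()); f=arm.read_ft_force(); print(arm.read_grip_width(),e,f)
a0=np.arctan2(e[1]-HUB[1],e[0]-HUB[0]); r=np.hypot(*(e[:2]-HUB[:2])); print(np.degrees(a0),r)
wind(HUB,.048,a0,a0-np.radians(60))
E
```

```text
0.017871349071454205 [ 0.5997634  -0.07401938  0.1769544 ] [ 5.14736595 -0.73436574  1.16859392]
29.862814572742348 0.04785966295213957
    5.9 fr    0.5 ft   -1.7 fz   6.1 r 0.0480 ang 6.7 t 4.49
  -18.1 fr   -0.9 ft   -4.0 fz   4.4 r 0.0478 ang -17.2 t 4.99
  -30.1 fr   -1.6 ft   -2.4 fz   5.0 r 0.0478 ang -29.3 t 5.24
```

```bash
python3 - <<'E'
from h import *
e=np.array(arm.read_eef_pos())
a0=np.arctan2(e[1]-HUB[1],e[0]-HUB[0])
a0=np.radians(-30.1)
wind(HUB,.048,a0,a0-np.radians(330))
im,d=grab_frame("scene");crop(im,280,220,70,55,11,"pics/f1.png"); np.savez("f1.npz",im=im)
crop(im,240,150,110,110,5,"pics/f2.png")
E
```

```text
-53.7 fr   -2.7 ft   -3.2 fz   6.4 r 0.0477 ang -52.8 t 5.74
  -77.2 fr   -3.7 ft   -2.8 fz   5.0 r 0.0476 ang -76.0 t 6.24
 -100.8 fr   -3.3 ft   -3.4 fz   3.8 r 0.0476 ang -98.9 t 6.74
 -124.4 fr   -2.8 ft   -3.9 fz   2.1 r 0.0476 ang -121.8 t 7.24
 -148.0 fr   -1.2 ft   -4.7 fz   5.8 r 0.0477 ang -145.5 t 7.74
 -171.5 fr   -0.4 ft   -5.0 fz   5.8 r 0.0479 ang -169.2 t 8.24
 -195.1 fr    0.9 ft   -5.4 fz   9.0 r 0.0481 ang 167.3 t 8.74
 -218.7 fr    0.3 ft   -5.5 fz  11.8 r 0.0484 ang 143.9 t 9.24
 -242.2 fr    0.8 ft   -5.3 fz  13.3 r 0.0485 ang 120.8 t 9.74
 -265.8 fr    2.0 ft   -6.7 fz  15.5 r 0.0485 ang 97.6 t 10.24
 -289.4 fr    2.5 ft   -6.6 fz  14.2 r 0.0484 ang 74.0 t 10.74
 -313.0 fr    2.7 ft   -6.9 fz  12.1 r 0.0483 ang 50.1 t 11.24
 -336.5 fr    1.6 ft   -7.8 fz  10.2 r 0.0481 ang 26.1 t 11.74
 -360.1 fr    0.0 ft   -7.2 fz   8.2 r 0.0480 ang 2.4 t 12.24
```

View pics/f1.png

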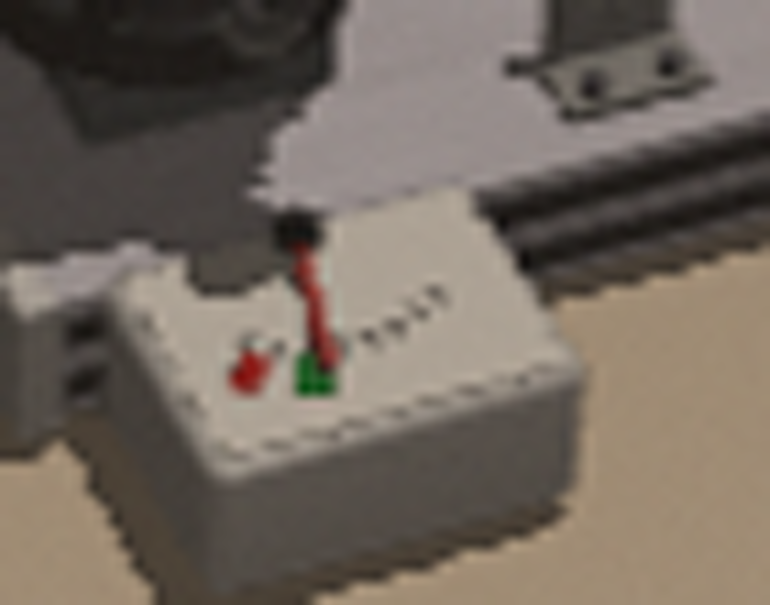

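```bash
cat >> h.py <<'E'
def needle(n,pt,tip,z=.059):
    a=pz(n,*pt,z);b=pz(n,*tip,z); v=b-a
    return .68-(np.arctan2(v[1],v[0])-BED[2]), np.hypot(v[0],v[1])
def K(s,u0,v0): return lambda u,v:((u+.5)/s-.5+u0,(v+.5)/s-.5+v0)
E
python3 - <<'E'
from h import *
k=K(11,280,220); print(needle("scene",k(298,232),k(327,362)))
k=K(5,255,150); print(needle("scene",k(262,455),k(326,495)))
k=K(7,195,150); print(needle("top",k(619,126),k(587,17)))
print(needle("scene",K(11,280,220)(298,232),K(11,280,220)(316,372)))  # green centre
print(needle("top",K(7,195,150)(619,126),K(7,195,150)(671,25)))
E
```

```text
(np.float64(0.9345600910891362), np.float64(0.04562551353467861))
(np.float64(0.23630144963775712), np.float64(0.04518647485004891))
(np.float64(0.2683730587537168), np.float64(0.04726890525641692))
(np.float64(0.9990100221512589), np.float64(0.048767562826560314))
(np.float64(1.0151956393876445), np.float64(0.04710512561914843))
```

The needle reads about 0.93. I'll wind roughly 0.65 rad more, then recheck.

```bash
python3 - <<'E'
from h import *
a0=np.radians(-.1)
wind(HUB,.048,a0,a0-np.radians(38),v=.06)
arm.hold(.5)
im,d=grab_frame("scene");crop(im,280,220,70,55,11,"pics/g1.png")
arm.command_gripper(.06)
e=np.array(arm.read_eef_pos()); print(e,arm.read_ft_force())
arm.servo_line([e[0],e[1],.25],velocity=.15)
im,d=grab_frame("scene");crop(im,280,220,70,55,11,"pics/g2.png");np.savez("g2s.npz",im=im)
print(arm.read_time())
E
```

```text
-19.1 fr   -0.5 ft   -8.7 fz   7.0 r 0.0478 ang -16.1 t 12.86
  -38.1 fr   -1.6 ft   -9.0 fz   5.9 r 0.0477 ang -35.0 t 13.43
[ 0.59554741 -0.1277278   0.17556995] [ 0.52199845  0.26527739 -0.51974544]
15.1417
```

View pics/g2.png

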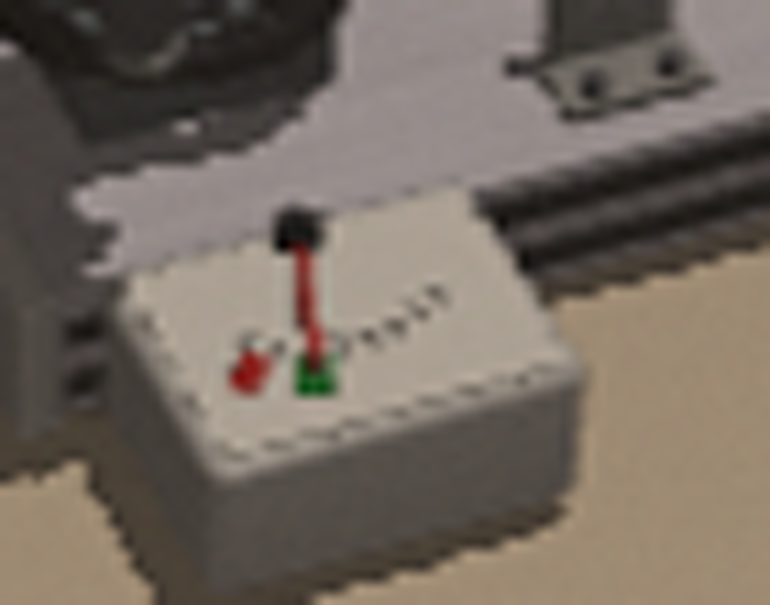

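The needle is now centred on the green band (tip at (316,365) in the crop). Next is the lever: push it from behind with closed fingers, following its arc.

```bash
python3 - <<'E'
from h import *
piv=np.array([0,-.036])
def pt(phi,off,z,rad=.06):
    d=np.array([-np.cos(phi),np.sin(phi)]);t=np.array([np.sin(phi),np.cos(phi)])
    q=piv+rad*d-off*t
    return B((q[0],q[1],z)), [180,0,YAW+np.degrees(np.pi/2-phi)]
arm.command_gripper(0.0,f_grip=40)
p,o=pt(.30,.032,.20); arm.move_to(p,o)
p,o=pt(.30,.032,.152); print(arm.servo_line(p,velocity=.1,stop_force=8), arm.read_ft_force())
im,d=grab_frame("scene");crop(im,270,140,110,80,7,"pics/h1.png")
ok=True
for phi in np.linspace(.30,1.57,10):
    p,o=pt(phi,.021,.152)
    s=arm.servo_line(p,o,velocity=.08,stop_force=15)
    f=np.array(arm.read_ft_force()); print(round(phi,2),s,f.round(1),np.round(np.array(arm.read_eef_pos())-p,4))
    if s: break
im,d=grab_frame("scene");crop(im,270,140,110,80,7,"pics/h2.png")
print(arm.read_time())
E
```

```text
False [0.93841405 0.53927531 0.54527595]
0.3 False [-0.6 -1.  -0.5] [0.0007 0.0006 0.0005]
0.44 False [-0.1 -0.6 -0.1] [0.     0.0002 0.0001]
0.58 False [-0.  -0.9 -0.2] [-0.0002 -0.     -0.    ]
0.72 False [-0.8 -0.7 -0.2] [-0.0002 -0.0001 -0.0001]
0.86 False [-0.6  0.4 -0.3] [-0.0001 -0.0001 -0.0001]
1.01 False [-1.6  0.2 -0.1] [ 0.0001 -0.0001 -0.    ]
1.15 False [ 0.6  0.7 -0.7] [ 0.0002 -0.0001  0.    ]
1.29 False [-1.2  0.4  0.2] [ 0.0002 -0.0001  0.    ]
1.43 False [-0.1 -0.3 -0.1] [ 0.0003 -0.0002  0.0001]
1.57 False [-0.6 -0.2 -1. ] [ 0.0002 -0.0001  0.    ]
20.35
```

View pics/h1.png

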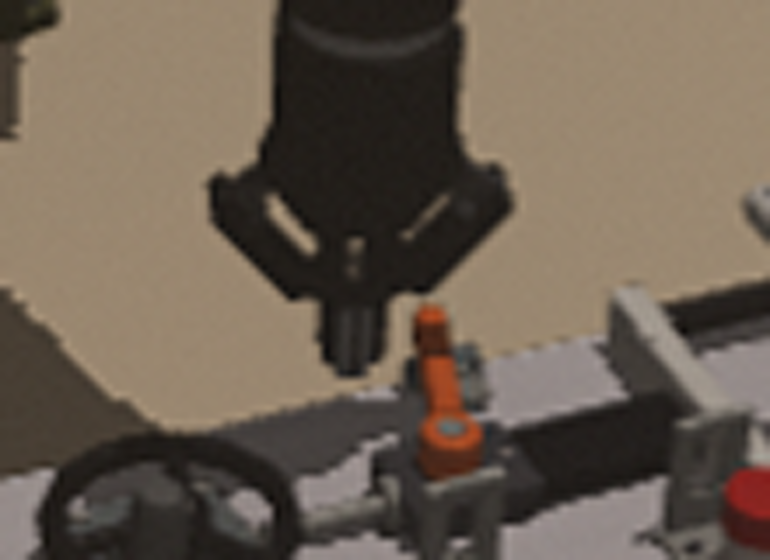

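View pics/h2.png

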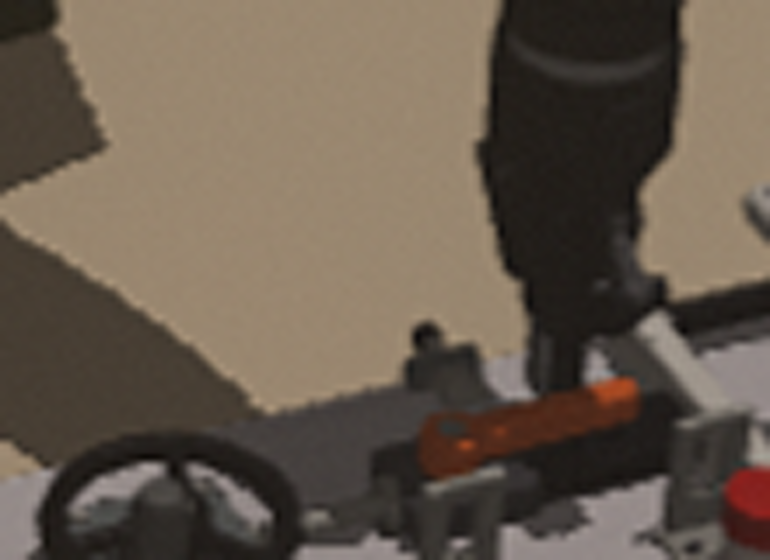

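The lever is nearly over. I'll push further along +x until it meets its stop.

```bash
python3 - <<'E'
from h import *
e=np.array(arm.read_eef_pos())
d=np.array([np.cos(BED[2]),np.sin(BED[2]),0])
s=arm.servo_line(e+.022*d,velocity=.03,stop_force=10)
e2=np.array(arm.read_eef_pos());print(s,arm.read_ft_force(),(e2-e)@d)
arm.hold(.2)
arm.servo_line(e2-.03*d,velocity=.15)
e=np.array(arm.read_eef_pos()); arm.servo_line([e[0],e[1],.3],velocity=.25)
# on the way to guard
arm.command_gripper(.06)
g=np.array([.4485,-.406]); 
arm.move_to([g[0],g[1],.24],[180,0,90-np.degrees(.0955)])
im,d=grab_frame("scene");crop(im,270,180,110,90,7,"pics/i1.png");np.savez("i_s.npz",im=im)
im,d=grab_frame("top");crop(im,195,150,115,85,7,"pics/i2.png");np.savez("i_t.npz",im=im)
crop(im,330,180,130,100,6,"pics/i3.png")
print(arm.read_time(),arm.read_eef_pos())
E
```

```text
True [0.76536645 0.07069369 0.41318881] 0.001150718099743696
24.5167 [ 0.44926924 -0.40510844  0.24021457]
```

View pics/i1.png

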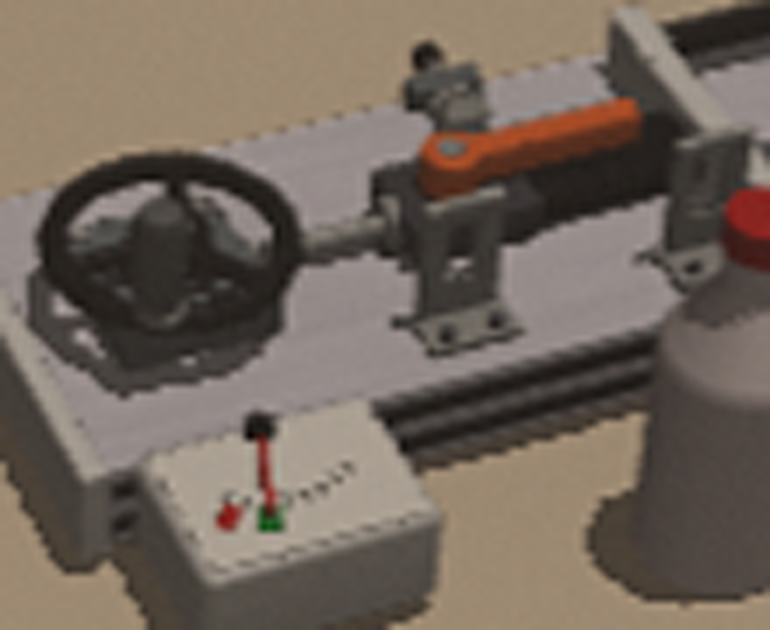

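View pics/i2.png

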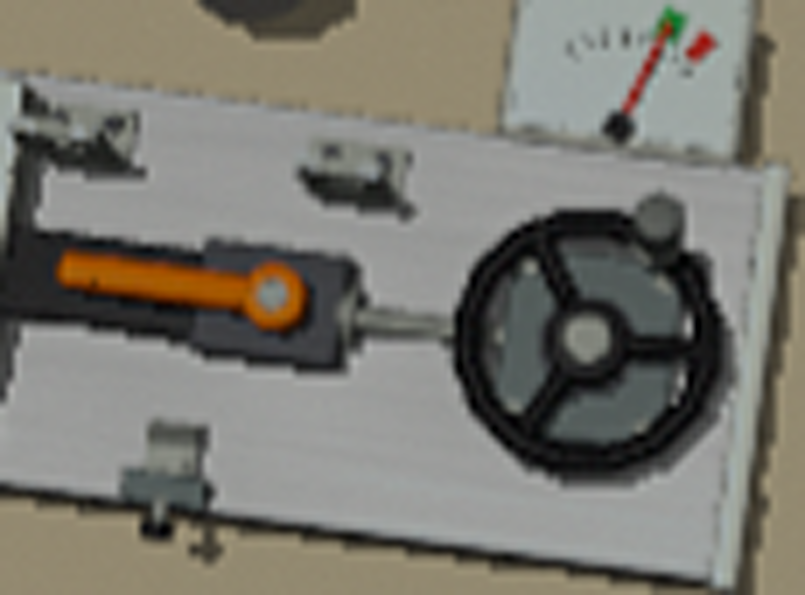

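View pics/i3.png

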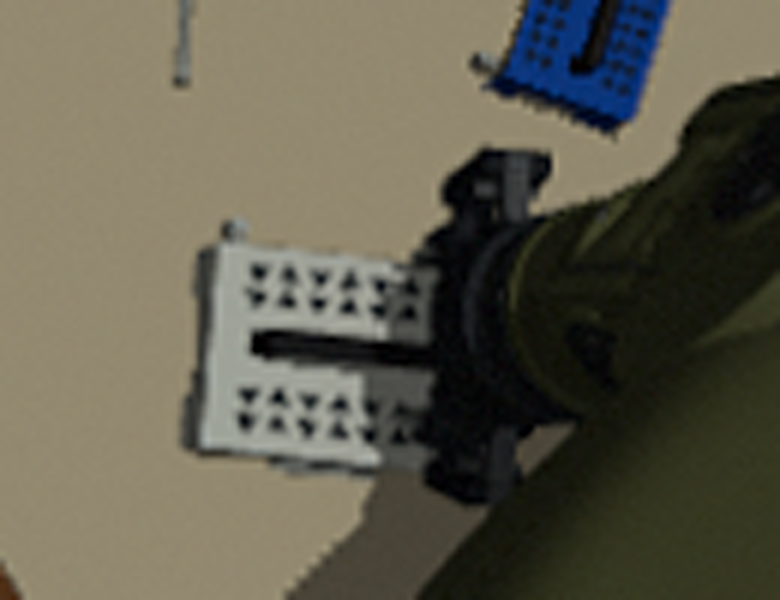

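The lever lies parallel to the axis (slope 0.124 against 0.116 for the deck edge), so it is at its stop, and the needle is still mid-green in both views. Before carrying the guard I'll check the bed frame against the uprights and the catch.

```bash
python3 - <<'E'
from h import *
def ov(fn,n,u0,v0,w,h,s,out):
    im=np.load(fn)["im"]
    c=cv2.resize(im[v0:v0+h,u0:u0+w,::-1],None,fx=s,fy=s,interpolation=cv2.INTER_CUBIC)
    P=[]
    for y0 in(.056,-.056):
        for x in(.054,):
            P+= [(x,y0-.017,.11),(x,y0+.017,.11),(x,y0-.007,.1025),(x,y0+.007,.1025),(x,y0-.007,.0715),(x,y0+.007,.0715)]
        if n=="top": P+=[(.048,y0-.017,.11),(.048,y0+.017,.11)]
    P+=[(-.0515,0,.064),(-.0515,-.01,.064),(-.0515,.01,.064)]
    for X in P:
        q=(proj(n,B(X))[0]-[u0,v0]+.5)*s-.5
        cv2.circle(c,tuple(int(round(a)) for a in q),2,(255,0,255),-1)
    cv2.imwrite(out,c)
ov("i_s.npz","scene",320,180,70,60,11,"pics/j1.png")
ov("i_t.npz","top",195,155,65,75,9,"pics/j2.png")
E
```

```text
(no output)
```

View pics/j1.png

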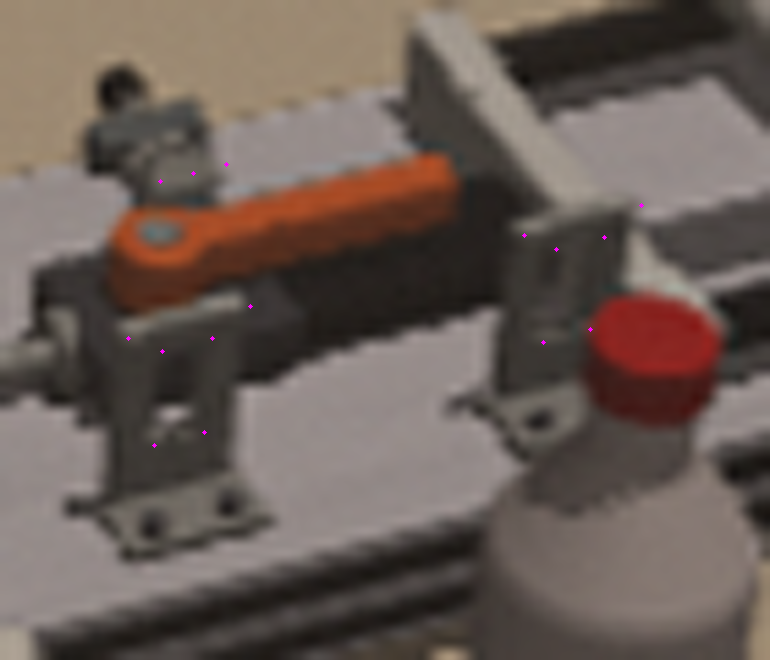

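View pics/j2.png

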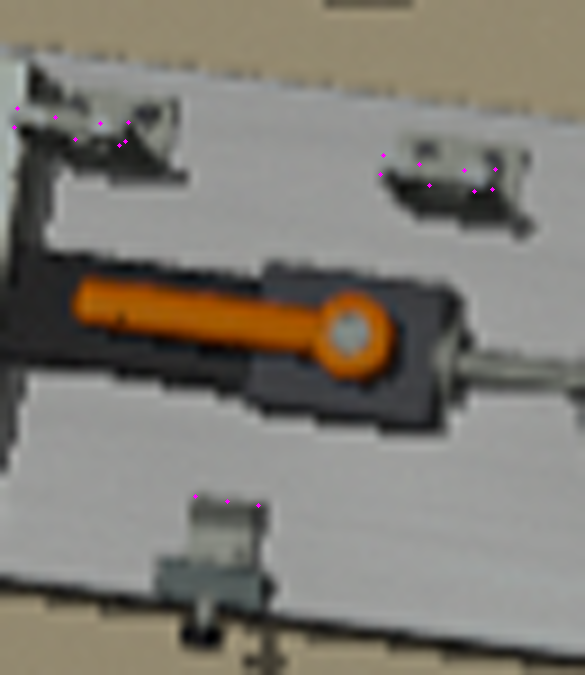

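In both views the overlay sits within about 1 px (2–3 mm) of the uprights and the catch. The two cameras' offsets are opposite, so I'll keep their mean. Next I'll grasp the guard and lift it.

```bash
python3 - <<'E'
from h import *
g=np.array([.4485,-.4063]); og=[180,0,90-np.degrees(.0965)]
arm.servo_line([g[0],g[1],.20],og,velocity=.15)
arm.servo_line([g[0],g[1],.141],og,velocity=.08,stop_force=8)
print(arm.read_eef_pos(),arm.read_ft_force())
arm.command_gripper(0,f_grip=110)
print(arm.read_grip_width(),arm.read_eef_pos(),arm.read_ft_force())
arm.servo_line([g[0],g[1],.33],og,velocity=.2)
arm.hold(.2)
print(arm.read_eef_pos(),arm.read_ft_force(),arm.read_wrist_torque())
p=B((-.027,0,.33)); arm.move_to(p,O)
arm.servo_line(B((-.027,0,.24)),O,velocity=.15,stop_force=15)
arm.hold(.2)
print(arm.read_eef_pos()-B((-.027,0,.24)),arm.read_ft_force(),arm.read_eef_rot(),YAW,arm.read_time())
im,d=grab_frame("scene");np.savez("k_s.npz",im=im)
crop(im,270,120,130,100,6,"pics/k1.png")
E
```

```text
[ 0.44880997 -0.40657285  0.14145685] [ 0.46697969 -1.3148732  -0.35012113]
0.01030287479402031 [ 0.44852907 -0.40645511  0.14166386] [-1.6895635   0.59715786  5.27613063]
[ 0.44810174 -0.40592451  0.32859513] [-0.01073396  0.5088011  -4.52461497] [ 0.01544464 -0.00568221  0.00505993]
[8.25459628e-04 4.46668184e-05 1.29554515e-03] [-0.6124385   0.16785741 -4.85368224] [ 1.79853920e+02 -3.75352587e-02  8.25459049e+01] 82.5515486632993 30.325
```

View pics/k1.png

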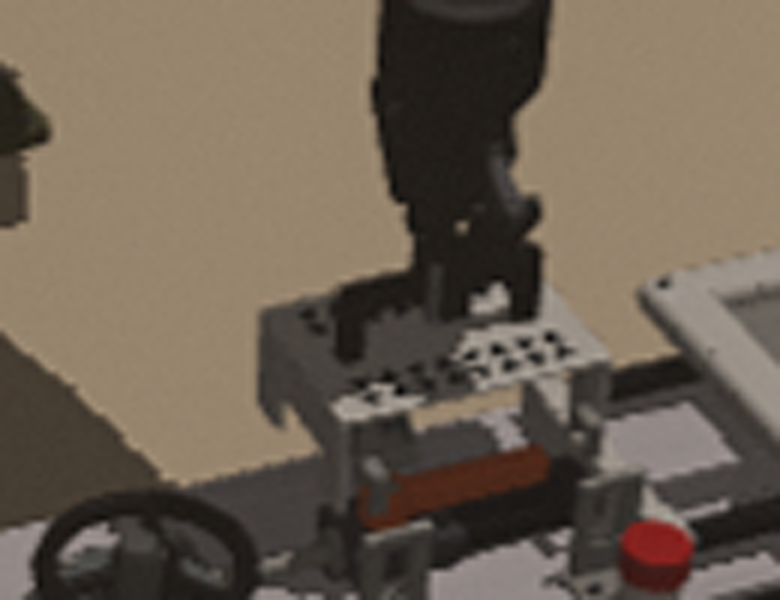

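```bash
python3 - <<'E'
from h import *
im=np.load("k_s.npz")["im"]; u0,v0,s=315,180,9
c=cv2.resize(im[v0:v0+66,u0:u0+85,::-1],None,fx=s,fy=s,interpolation=cv2.INTER_CUBIC)
def dot(X,col):
    q=(proj("scene",B(X))[0]-[u0,v0]+.5)*s-.5; cv2.circle(c,tuple(int(round(a)) for a in q),2,col,-1)
dx,dz=-.0262,.2413-.1415
for y0 in(.056,-.056):
    for dy in(-.004,.004): 
        for z in(.030,.008): dot((.061+dx,y0+dy,z+dz),(255,0,255))
    for dy in(-.017,.017): dot((.054,y0+dy,.11),(255,255,0))
    for dy in(-.007,.007):
        for z in (.0715,.1025): dot((.054,y0+dy,z),(0,255,0))
for y in(-.07,.07): dot((.046+dx,y,.055+dz),(0,0,255)); dot((-.05+dx,y,.055+dz),(0,0,255))
cv2.imwrite("pics/k2.png",c)
E
```

```text
(no output)
```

View pics/k2.png

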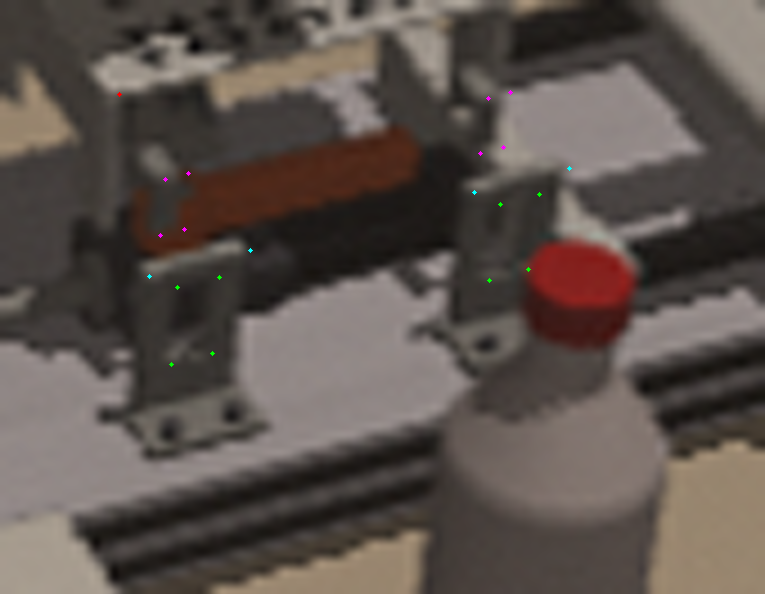

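Claws and uprights show the same image offset (about −10 px in the crop) from the prediction, so the guard and slots line up to about 1 mm. I'll lower the guard to carry height and push it in.

```bash
python3 - <<'E'
from h import *
print(arm.servo_line(B((-.027,0,.210)),O,velocity=.08,stop_force=8)); arm.hold(.2)
print(arm.read_eef_pos()-B((-.027,0,.210)),arm.read_ft_force())
s=arm.servo_line(B((0,0,.210)),O,velocity=.04,stop_force=10); print(s)
print(arm.read_eef_pos()-B((0,0,.210)),arm.read_ft_force(),arm.read_time())
im,d=grab_frame("scene")
crop(im,315,160,85,66,9,"pics/l1.png")
E
```

```text
True
[-0.00085037 -0.00065883 -0.00169134] [-0.34906572 -0.74454251  5.57482641]
True
[-9.42650248e-04 -9.87068836e-05 -1.71707030e-03] [-0.6460995   1.0429197  -3.94485786] 31.7167
```

View pics/l1.png

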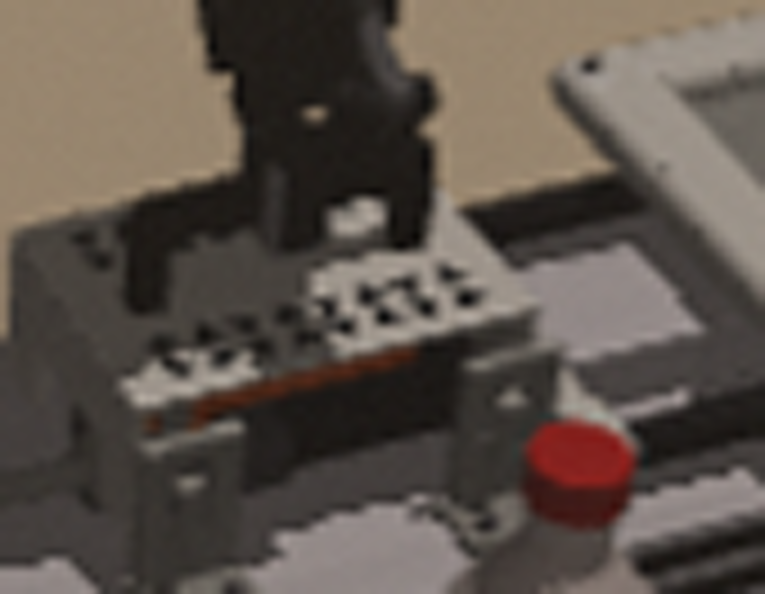

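```bash
python3 - <<'E'
from h import *
arm.hold(.1)
print(arm.read_eef_pos()-B((0,0,.210)),arm.read_ft_force(),arm.read_eef_rot())
im,d=grab_frame("scene");np.savez("l_s.npz",im=im,d=d)
u0,v0,s=325,185,14
c=cv2.resize(im[v0:v0+42,u0:u0+56,::-1],None,fx=s,fy=s,interpolation=cv2.INTER_CUBIC)
c=np.clip(c.astype(float)*1.8,0,255).astype(np.uint8)
def dot(X,col):
    q=(proj("scene",B(X))[0]-[u0,v0]+.5)*s-.5; cv2.circle(c,tuple(int(round(a)) for a in q),2,col,-1)
dx,dz=-.001,.0668
for y0 in(.056,-.056):
    for dy in(-.004,.004): 
        for z in(.030,.008): dot((.061+dx,y0+dy,z+dz),(255,0,255))
    for dy in(-.007,.007):
        for z in (.0715,.1025): dot((.054,y0+dy,z),(0,255,0))
cv2.imwrite("pics/l2.png",c)
E
```

```text
[-2.59317497e-03 -9.98274265e-05 -2.62299022e-03] [-0.01306511  0.19151681 -4.67315941] [-1.79700416e+02  8.65147926e-02  8.25505929e+01]
```

View pics/l2.png

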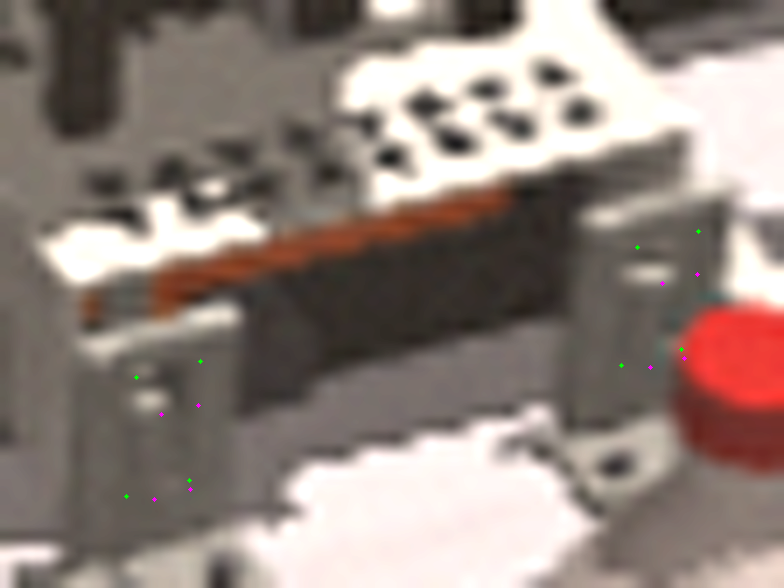

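Both claw tops show in front of the plates, at (150,400) and (648,272). They are through the slots, though the arm relaxed about 2.6 mm back after the stop. I'll push gently to find the contact in +x and then centre the play.

```bash
cat >> h.py <<'E'
def loc(P=None,p=None):
    P=np.array(arm.read_eef_pos()) if P is None else np.array(P)
    p=BED; d=P[:2]-p[:2]; c,s=np.cos(p[2]),np.sin(p[2])
    return np.array([c*d[0]+s*d[1],-s*d[0]+c*d[1],P[2]])
def floc():
    f=np.array(arm.read_ft_force()); c,s=np.cos(BED[2]),np.sin(BED[2])
    return np.array([c*f[0]+s*f[1],-s*f[0]+c*f[1],f[2]])
E
python3 - <<'E'
from h import *
print(loc(),floc())
for x in(-.0015,0,.001,.002,.003):
    s=arm.servo_line(B((x,0,.209)),O,velocity=.03,stop_force=15); arm.hold(.1)
    f=floc();print(x,s,(loc()*1e3).round(2),f.round(1))
    if f[0]<-6 or s: break
print(arm.read_time())
E
```

```text
[-0.00259543 -0.00040948  0.2074419 ] [ 0.12487079  0.25650482 -4.12846463]
-0.0015 False [ -1.58  -0.   208.93] [ 1.3  0.1 -3.4]
0 False [4.00e-02 0.00e+00 2.09e+02] [-0.9 -0.5 -3.7]
0.001 False [  1.01   0.   209.  ] [-0.1  0.1 -4. ]
0.002 False [  1.98  -0.   208.97] [-0.   0.1 -4.7]
0.003 False [ 2.650e+00 -3.000e-02  2.089e+02] [-1.9 -0.4 -3.7]
33.6667
```

Contact starts at x ≈ +2.5 mm, so the seat is centred near +0.5 mm. I'll press down in steps and watch the force.

```bash
python3 - <<'E'
from h import *
for z in(.205,.202,.200,.198,.196,.194,.192,.190):
    s=arm.servo_line(B((.0005,0,z)),O,velocity=.04,stop_force=38)
    f=floc();print(z,s,(loc()*1e3).round(2),f.round(1),np.round(arm.read_wrist_torque(),2))
    if s or f[2]>32: break
im,d=grab_frame("scene");np.savez("m_s.npz",im=im)
crop(im,280,140,120,90,6,"pics/m1.png")
print(arm.read_time(),arm.read_grip_width(),arm.read_eef_rot())
E
```

```text
0.205 False [5.700e-01 1.000e-02 2.048e+02] [-0.  0. -4.] [-0.01 -0.02 -0.02]
0.202 False [1.6800e+00 1.7000e-01 2.0262e+02] [ 1.9 -0.5 -2.7] [-0.02 -0.53  0.02]
0.2 False [1.5300e+00 1.8000e-01 2.0095e+02] [3.  0.6 2.5] [ 0.01 -0.32 -0.01]
0.198 False [ 5.3000e-01 -8.0000e-02  1.9764e+02] [ 2.1  0.4 -2.7] [-0.06 -0.71  0.04]
0.196 False [ 1.600e-01 -8.000e-02  1.952e+02] [ 3.3 -0.2 -4.1] [-0.1  -0.87 -0.02]
0.194 False [ -1.   -0.2 192.9] [ 1.4  0.1 -5.1] [-0.07 -0.39  0.05]
0.192 False [-5.3000e-01 -1.6000e-01  1.9172e+02] [-1.8 -0.7 -3.3] [0.01 0.24 0.04]
0.19 False [-5.5000e-01 -1.1000e-01  1.9162e+02] [-5.3 -1.4  8.9] [-0.05  1.14  0.02]
35.7333 0.009745384020816834 [-1.79947655e+02 -6.75665719e-03  8.25544946e+01]
```

View pics/m1.png

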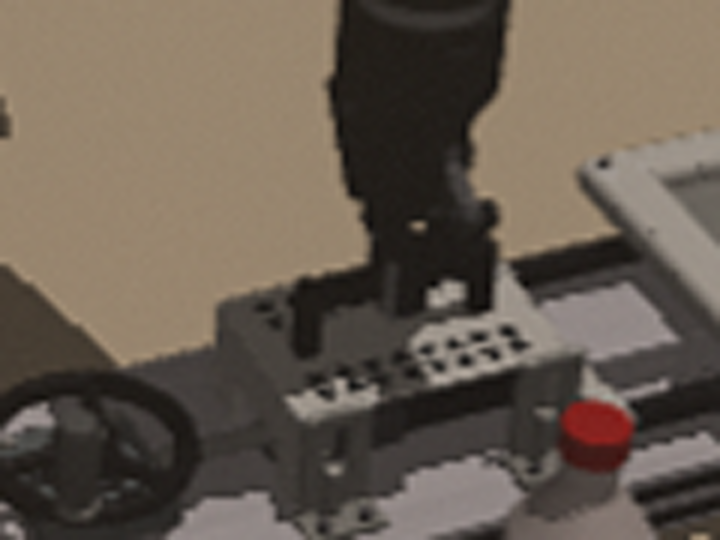

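```bash
python3 - <<'E'
from h import *
for z in(.188,.186,.184):
    s=arm.servo_line(B((.0,0,z)),O,velocity=.04,stop_force=30)
    f=floc();print(z,s,(loc()*1e3).round(2),f.round(1),np.round(arm.read_wrist_torque(),2))
    if s or f[2]>26: break
im,d=grab_frame("scene");np.savez("n_s.npz",im=im,d=d)
u0,v0,s=300,165,8
c=cv2.resize(im[v0:v0+70,u0:u0+95,::-1],None,fx=s,fy=s,interpolation=cv2.INTER_CUBIC)
c=np.clip(c.astype(float)*1.5,0,255).astype(np.uint8)
for x in(-.05,.046):
    for y in(-.07,.07):
        q=(proj("scene",B((x,y,.105)))[0]-[u0,v0]+.5)*s-.5; cv2.circle(c,tuple(int(round(a)) for a in q),2,(255,0,255),-1)
cv2.imwrite("pics/n1.png",c)
print(arm.read_time())
E
```

```text
0.188 False [-6.5000e-01 -1.1000e-01  1.9157e+02] [-8.6 -1.8 18.4] [-0.17  1.59  0.01]
0.186 False [-6.7000e-01 -1.4000e-01  1.9152e+02] [-12.2  -2.3  29. ] [-0.26  2.36 -0.02]
36.2833
```

View pics/n1.png

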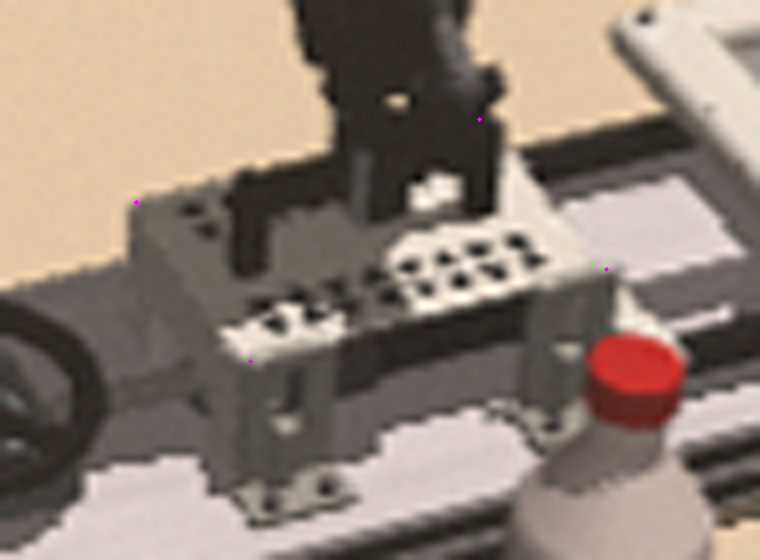

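The guard is level at the seated height, with a hard stop at TCP z 191.5 mm. I'll ease off, release, retreat and look.

```bash
python3 - <<'E'
from h import *
l=loc()
arm.servo_line(B((l[0],l[1],.1905)),O,velocity=.03); print(floc().round(1))
arm.command_gripper(.045); print(arm.read_grip_width(),floc().round(1))
arm.servo_line(B((l[0],l[1],.30)),O,velocity=.15)
arm.move_to([.30,-.30,.33],O)
arm.hold(.3)
for n,(u0,v0,w,h,s) in(("top",(195,150,115,85,7)),("scene",(290,165,100,75,8))):
    im,d=grab_frame(n);np.savez(f"o_{n}.npz",im=im,d=d)
    crop(im,u0,v0,w,h,s,f"pics/o_{n}.png")
    cv2.imwrite(f"pics/of_{n}.png",im[:,:,::-1])
print(arm.read_time())
E
```

```text
[-2.6 -1.   9. ]
0.0449190547848661 [ 0.2 -1.1 -0.2]
39.975
```

View pics/o_top.png

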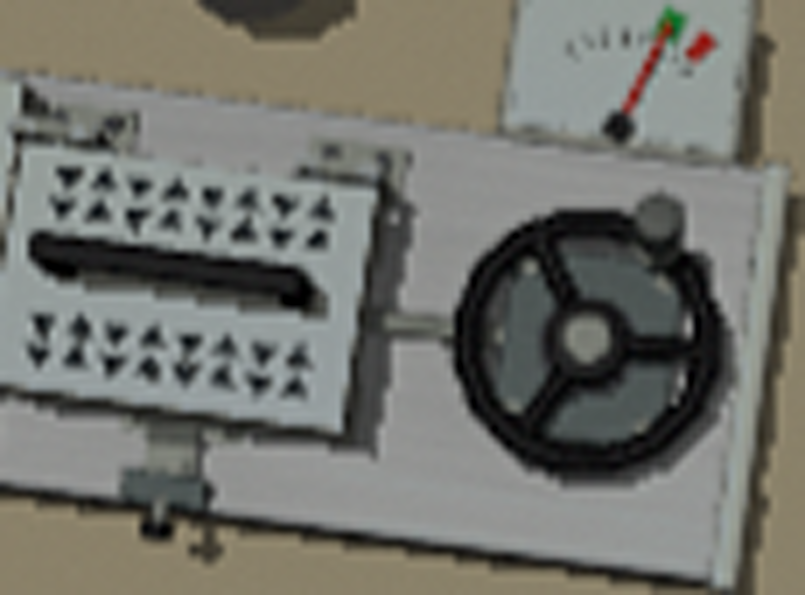

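View pics/o_scene.png

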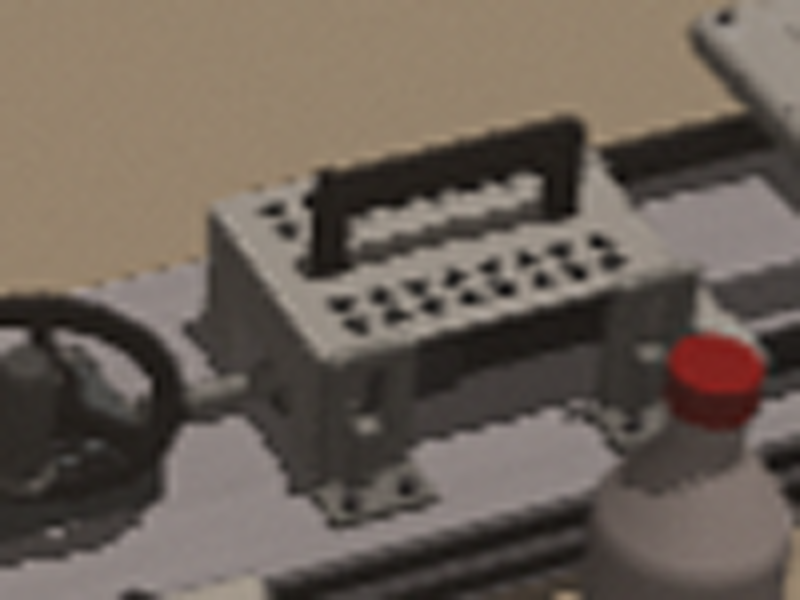

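View pics/of_top.png

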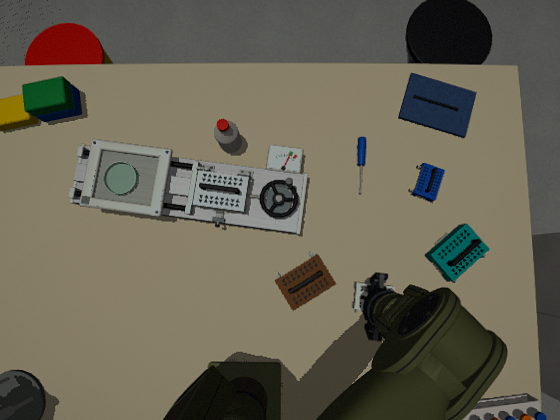

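The guard is seated over the locked lever, the needle is mid-green and the catch looks sprung out. I'll check the guard's pose numerically, and whether the bystanders moved.

```bash
python3 - <<'E'
from h import *
k=K(7,195,150);ks=K(8,290,165)
m=[("top",*k(18,143),(.046,.07,.055+.05)),("top",*k(382,183),(.046,-.07,.105)),("top",*k(347,433),(-.05,-.07,.105)),("top",*k(38,248),(0,.052,.144)),("top",*k(305,285),(0,-.052,.144))]
p,r=fit(m,[.58,.06,-.13]);print("top",p,r.round(1).tolist())
m=[("scene",*ks(212,210),(-.05,-.07,.105)),("scene",*ks(323,362),(.046,-.07,.105)),("scene",*ks(697,268),(.046,.07,.105))]
print("scene",fit(m,[.58,.06,-.13])[0])
# plane of guard top from depth, local coordinates
z=np.load("o_top.npz")["d"]
P=[]
for x in np.linspace(-.045,-.015,12):
    for s in(1,-1):
        for y in np.linspace(-.062,.062,30):
            u,v=proj("top",B((s*x,y,.105)))[0].round().astype(int); dd=z[v,u]
            if dd>0:
                X=pd("top",u,v,dd); q=loc(X); P.append(q)
P=np.array(P);P=P[(P[:,2]>.095)&(P[:,2]<.115)]
A=np.c_[P[:,:2],np.ones(len(P))];print("plane",np.linalg.lstsq(A,P[:,2],rcond=None)[0],len(P))
# bed-top reference tilt/height
Q=[]
for y in(.17,.175,.355,.36):
    for x in np.linspace(-.07,.07,20):
        u,v=proj("top",B((x,y,.105)))[0].round().astype(int); Q.append(loc(pd("top",u,v,z[v,u])))
print("bed z",np.median(np.array(Q)[:,2]))
# bystanders & catch before/after
a=np.load("top0.npz")["im"].astype(int);i=np.load("i_t.npz")["im"].astype(int);b=np.load("o_top.npz")["im"].astype(int)
D=np.abs(a-b).max(2)
for n,(u0,u1,v0,v1) in dict(dish=(95,150,155,200),driver=(350,370,130,200),bottle=(205,250,110,160)).items(): print(n,np.percentile(D[v0:v1,u0:u1],[50,99]))
C=np.abs(i-b).max(2)[214:228,208:230]; print("catch body diff",np.percentile(C,[50,90,99]))
crop(np.hstack([i[200:232,200:235],b[200:232,200:235]]).astype(np.uint8),0,0,70,32,11,"pics/p1.png")
kt=K(7,195,150);print(needle("top",kt(619,126),kt(669,28)))
E
```

```text
top [ 0.57864372  0.0585997  -0.11982803] [[0.9, 0.3], [-0.3, 0.6], [0.0, -0.3], [-0.9, 0.0], [0.3, -0.6]]
scene [ 0.57998485  0.05954092 -0.12630563]
plane [ 0.00072755 -0.00429225  0.10499731] 712
bed z 0.10497494060675461
dish [6. 9.]
driver [ 7. 10.]
bottle [ 7. 10.]
catch body diff [ 8. 10. 11.]
(np.float64(1.0115621985455865), np.float64(0.04561564219232899))
```

View pics/p1.png

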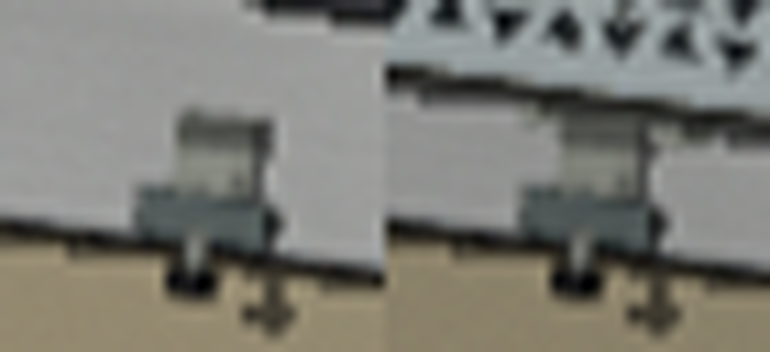

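The guard's top plane is at z 105.0 mm with tilt under 0.005 rad. The catch is back where it was when free, and the bystanders are unchanged. Handing in.

```bash
python3 - <<'E'
from h import *
print(arm.read_ft_force(),arm.read_dq(),arm.read_time()); print(arm.hand_in())
E
```

```text
[-0.52508482  0.44886126 -0.02748332] [-0.1978923  -0.14241857 -0.08916671 -0.07807763  0.08883489 -0.00173079] 39.975
the job is handed in; nothing more can be done
None
```

I finished all the steps and handed the job in at about 40 s of the 72 s allowed. My final checks passed, but the system gives no verdict.

**What I did:**
- **Wheel:** I wound it clockwise by its grip about 1.2 turns.
- **Lever:** I pushed the orange clamp lever over to its stop.
- **Guard:** I carried the larger white guard over, put its claws through both slots and pressed it down to a hard stop (29 N on the force reading). Then I released it and moved the arm clear.

**Last checks:**
- **Needle:** it reads about 1.01, the middle of the green band.
- **Lever:** it was parallel to the bed axis, to within about 0.03 rad, before the guard covered it.
- **Guard:** the top is at z 105.0 mm, as expected when seated, and tilted less than 0.005 rad. Its position is within about 2 mm of the seat.
- **Catch:** its body and knob look the same as when it was sprung out. The tip is hidden under the guard's edge, so I judged this from the unchanged body and the guard's height.
- **Bystanders:** the dish, screwdriver and bottle show no change between the first and last top pictures.

**What disagreed:**
- The two cameras differed by 2–3 mm on the bed's position, so I used their mean. Contact with the wheel and slots supported that.
- The last top-camera fit put the guard's yaw 0.01 rad off the bed's; the scene camera gave 0.004 rad. The limit is 0.06 rad.
- While lowering to carry height, the guard touched something with about 10 N. It came free when pushed forward, and I saw no sign of harm.

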